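# Tip-test sealed casings and reject the rattler

### The arm

A 7-joint arm with a two-finger parallel gripper is mounted at the origin on a cart in front of the work surface, level with it; the furniture and walls round the work are solid. World frame = base frame: x ahead of the robot, y to its left, z up, the work surface at z = 0. Lengths are in m, angles in rad, forces in N, time in s.
With the tool pointing down it reaches from about 0.4 to 0.875 m from the base axis. Payload 19.3 kg.
Tool frame: the origin (TCP) lies on the centre line of the jaws, within the pads' length; the fingertips stand 25 mm ahead of it and the grasp point (between the pads) lies 6 mm ahead of it (tips_ahead is the distance from the TCP to the fingertips, in m); z points along the fingers, y is the direction in which the jaws open and shut (so a half turn about z gives the same grasp; the last joint's range is limited). The gripper opens to 85 mm and grips with 20 to 120 N. Pads are 22 mm wide; open, the fingers measure 114 mm over their backs; the gripper's body (76 mm by 85 mm) begins 54 mm behind the grasp point. The pads swing forward as they close: fully open they stand 13 mm farther back than shut.
Start: joints at [-1.206, 0.521, -0.036, 1.599, 0.021, 1.021, -0.113], TCP at [0.263, 0.567, 0.256] pointing down, gripper open.
Joint ranges: [-2.91, 2.91], [-0.3, 2.13], [-1.5, 1.42], [0.17, 2.43], [-1.26, 4.41], [0.16, 1.93], [-2.52, 2.52]. Speed limits (rad/s): [1.89, 1.89, 2.39, 2.39, 3.01, 3.01, 3.01].

### API

Orientations are given as [roll, pitch, yaw] about the fixed x, y, z axes, in that order (R = Rz(yaw) Ry(pitch) Rx(roll)).
In Python, from workcell import observe, grab_frame, job_done, outline_of, tips_ahead gives the robot as it stands. The module is installed in compiled form; this text tells all that it offers.
- The arm moves only by the tool move_arm, never from a script. Its argument "motion" is a list of rows, each a list of 2 entries, a list of its own where there are three numbers: the shift along the world's x, y, z in mm, then the turn, a rotation vector about the world's x, y, z in rad. A call has 1 to 12 rows; each row is the pose to reach, as a shift and turn from the pose commanded when the call began; what a row does not reach only later rows make up. A row lasts 1/8 s, in which the tool goes at most 62.5 mm and 10.7 degrees, less where a joint would pass 70% of its speed; a pose out of reach is approached as far as the arm can. A call with a gripper value outside its range is refused whole. "jaw" is the finger opening in mm, from 0 to 85.4, set as the call begins (left out, the last holds). The fingers move at their own pace and stop on an object; "grip_force" is the grip in N (left out, the last holds). Time passes only in rows, so rows that repeat a pose let the fingers close. It gives the time, the measured TCP pose, the force and the opening at its end, in the units of the state.
- observe(): the state, without advancing time (a new reading comes with each control period).
- grab_frame(name): name is "scene" or "top"; returns a dict with "frame" (420x560x3 uint8, red, green, blue), "fx", "fy", "cx", "cy" (pixels), "T" (4x4, takes a point from camera to world coordinates). Camera axes: x right, y down, z forward; pixel columns grow to the right and rows downward; lengths in m; the calibration is good to about 2 mm. A picture is of the moment at which its call begins. There is no depth.
- job_done(): hands the job in, once; it reports no verdict.
Trained networks look in the newest picture that a camera, given by its name, has taken for a name from the list of things; names that differ only in an ending like _2 or _b are one class to them, and where a whole thing is asked for, a point or a joint stands for the part that bears it (a point fixed in the world has none). Each returns a list of dicts, best first, with "score" (0 to 1); they miss things now and then, are a little off and sometimes report something else, mostly with a low value. They report only what shows in the picture. A call takes as long as a camera call.
- outline_of(label, camera): "pixels" (420x560 bool, what is visible of it) and "pixel" ([column, row] in pixels, amid what is visible of it).
The state is a dict: "clock": time; "qpos": joint angles; "qd": joint speeds; "joint_efforts": joint torques, N m; "position": TCP position; "tool_rot": TCP orientation; "force": force on the tool from outside, world axes, zero at the start; "moment": the same for the moment, N m; "grip_width": finger opening in m.
Only numpy, scipy, OpenCV 4.12 (cv2) and the standard library are available. Lean on these libraries where they do the work, as an engineer would, in place of code of your own. Each camera call takes 0.05 s, during which the arm holds its last target.

### The job

One of the three sealed casings has a piece loose inside. Tip them by the neck, one at a time, to the left onto the bevel of the foot and let go: a sound one rocks back upright, the rattler stays leaning. Without lifting any casing or knocking one over, slide the rattler, still leaning, straight back and gently against the low rail behind the row, leave it leaning there, and leave the other two casings upright in their places and the things around them alone.

Things in the scene. Friction and masses are not known exactly. Their poses are not given: they have to be found in the camera images.
- casing_a: sealed grey casing, 68 (its x) by 88 (its y) by 72 mm high, a round neck 16 mm thick standing on it up to z = 112 mm; 0.36 kg; three alike. Origin: centre of the underside. The underside is flat from y = -44 to +16 mm, then bevelled upward by 20 degrees to y = +44 mm. The neck pushed towards its +y rocks it about the edge at y = +16 mm onto the bevel: a roll of +0.35 rad about its own x
- casing_b: casing like casing_a in every size. Laying it on the bevel moves the neck some 32 mm at a height of 92 mm; its cover then rises to 88 mm at the -y end. Let go there, a sound one rocks back upright; in the rattler the loose piece has rolled towards +y and it stays leaning. Pushed much further, a casing slides or falls over
- casing_c: casing like casing_a in every size. When the rattler leans, its mass centre is about y = +13, z = 29 mm in its own frame; pushed low down on its 88 mm long side, near there, it slides on the bench along its own x and keeps leaning. Tipping and sliding take only a few newtons
- reject_rail: fixed low dark steel rail behind the row, 530 mm long (its y), 22 mm high, 12 mm thick; origin on the bench under the bar's middle, its x pointing away from the casings, front face at x = -6 mm. 10 mm arms reach 45 mm forward at its ends. The casings stand about 165 mm apart along its y, their axes parallel to its own; one against it has its origin at x = -40 mm
- magnet: black pot magnet with a knob on top, 43 mm across, 37 mm high; bystander, origin under its centre
- dial: dial indicator lying on its back, 138 x 57 x 22 mm; bystander, origin under its centre
- clip: small clip block, 33 x 60 x 26 mm; bystander, origin under its centre

How it is judged:
On the way:
1. a casing has been tipped onto its bevel in its place in the row and stays leaning there with the robot off it (((angle between casing_a's own z axis and vertical between 0.27 and 0.45 rad and contact force between each of the arm, the fingers and casing_a below 0.1 N and linear speed of casing_a below 0.02 m/s and x of casing_a in the frame of reject_rail below -0.075 m) or (angle between casing_b's own z axis and vertical between 0.27 and 0.45 rad and contact force between each of the arm, the fingers and casing_b below 0.1 N and linear speed of casing_b below 0.02 m/s and x of casing_b in the frame of reject_rail below -0.075 m) or (angle between casing_c's own z axis and vertical between 0.27 and 0.45 rad and contact force between each of the arm, the fingers and casing_c below 0.1 N and linear speed of casing_c below 0.02 m/s and x of casing_c in the frame of reject_rail below -0.075 m))), for 0.3 s.
At the end, for the whole second after the job is handed in: one casing leans on its bevel (15 to 26 degrees), at rest, with its side against the rail or within about 14 mm of it, between the rail's end arms; the other two stand upright, at rest, within 40 mm of where they started (((angle between casing_a's own z axis and vertical between 0.27 and 0.45 rad and x of casing_a in the frame of reject_rail between -0.054 and 0 m and y of casing_a in the frame of reject_rail between -0.24 and 0.24 m and linear speed of each of casing_a, casing_b, casing_c below 0.02 m/s and angle between each of casing_b, casing_c's own z axis and vertical below 0.08 rad and distance of each of casing_b, casing_c from where it was at the start of the episode below 0.04 m) or (angle between casing_b's own z axis and vertical between 0.27 and 0.45 rad and x of casing_b in the frame of reject_rail between -0.054 and 0 m and y of casing_b in the frame of reject_rail between -0.24 and 0.24 m and linear speed of each of casing_b, casing_a, casing_c below 0.02 m/s and angle between each of casing_a, casing_c's own z axis and vertical below 0.08 rad and distance of each of casing_a, casing_c from where it was at the start of the episode below 0.04 m) or (angle between casing_c's own z axis and vertical between 0.27 and 0.45 rad and x of casing_c in the frame of reject_rail between -0.054 and 0 m and y of casing_c in the frame of reject_rail between -0.24 and 0.24 m and linear speed of each of casing_c, casing_a, casing_b below 0.02 m/s and angle between each of casing_a, casing_b's own z axis and vertical below 0.08 rad and distance of each of casing_a, casing_b from where it was at the start of the episode below 0.04 m))); the robot touches nothing.
It fails at once if a casing was knocked over (tilted more than 50 degrees) or lifted (origin more than 40 mm above the bench) (angle between any of casing_a, casing_b, casing_c's own z axis and vertical above 0.87 rad or height (world z) of any of casing_a, casing_b, casing_c above 0.04 m).
It fails at once if a casing was rammed against the rail with more than 40 N (contact force between any of casing_a, casing_b, casing_c and reject_rail above 40 N).
It fails at once if a bystander was moved more than 20 mm (distance of any of magnet, dial, clip from where it was at the start of the episode above 0.02 m).
It also fails if it takes over 72 s, if anything falls off the work surface, if the arm or the gripper's body presses on something with over 40 N, if the wrist force passes 120 N, or if a joint passes its speed limit or range.

## Working session

There is one attempt and no reset: what is moved stays moved. The work goes in short steps, Python scripts to look and compute and a tool call to move; the robot and the scene stay as the last step left them, time stands still between calls to the robot, and variables do not carry over. Pictures are saved under pics/ and viewed, and the job is handed in when it is done.

Besides the shell and the picture viewer there is one more tool, called after "Request:" by a JSON object that holds its "op" and its "data", one argument or row to a line. move_arm: Moves the arm, as the interface text tells. Its arguments: {"type":"object","properties":{"motion":{"type":"array"},"jaw":{"type":"number"},"grip_force":{"type":"number"}},"required":["motion"]}

```bash
mkdir -p pics; cat > h.py <<'E'
import numpy as np,cv2
from workcell import *
def pix2w(f,uv,z):
    T=np.array(f["T"]);d=np.array([(uv[0]-f["cx"])/f["fx"],(uv[1]-f["cy"])/f["fy"],1.0])
    d=T[:3,:3]@d;o=T[:3,3];return o+d*(z-o[2])/d[2]
def w2pix(f,p):
    T=np.linalg.inv(np.array(f["T"]));q=T[:3,:3]@np.array(p)+T[:3,3]
    return np.array([f["fx"]*q[0]/q[2]+f["cx"],f["fy"]*q[1]/q[2]+f["cy"]])
def snap(cam,name):
    f=grab_frame(cam);cv2.imwrite(f"pics/{name}.png",cv2.cvtColor(f["frame"],cv2.COLOR_RGB2BGR));return f
E
python3 - <<'E'
from h import *
o=observe();print({k:np.round(v,3) for k,v in o.items()}, tips_ahead if not callable(tips_ahead) else tips_ahead())
for c in("scene","top"):
    f=snap(c,c+"0");print(c,np.round(f["T"],3),f["fx"],f["cx"],f["cy"])
    for l in("casing_a","reject_rail","magnet","dial","clip"):
        for r in outline_of(l,c):
            ys,xs=np.nonzero(r["pixels"])
            print(l,round(r["score"],2),r["pixel"],xs.min(),xs.max(),ys.min(),ys.max(),np.round(pix2w(f,r["pixel"],0.0),3))
E
```

```text
{'clock': np.float64(0.0), 'qpos': array([-1.206,  0.522, -0.036,  1.6  ,  0.021,  1.021, -0.113]), 'qd': array([ 0.   ,  0.003,  0.   , -0.   ,  0.001,  0.001, -0.   ]), 'joint_efforts': array([-0.0000e+00, -9.2712e+01,  1.9800e+00, -3.6994e+01,  1.8000e-02,
        8.0000e-03,  0.0000e+00]), 'position': array([0.263, 0.567, 0.256]), 'tool_rot': array([-3.14 ,  0.   ,  2.707]), 'force': array([0.277, 0.475, 0.241]), 'moment': array([-0.013,  0.018,  0.034]), 'grip_width': np.float64(0.085)} 0.025
scene [[ 0.811 -0.286  0.51   0.008]
 [-0.584 -0.364  0.725 -0.768]
 [-0.022 -0.886 -0.462  0.52 ]
 [ 0.     0.     0.     1.   ]] 381.92162779846217 278.752099826975 209.78060415275104
casing_a 0.79 [233.2, 192.9] 216 250 172 213 [0.534 0.236 0.   ]
casing_a 0.77 [206.2, 180.5] 191 222 156 195 [0.511 0.384 0.   ]
casing_a 0.7 [279.6, 213.1] 262 301 187 233 [0.571 0.03  0.   ]
reject_rail 0.62 [264.5, 185.6] 220 324 164 223 [0.646 0.221 0.   ]
magnet 0.55 [270.1, 262.4] 260 277 253 271 [ 0.41  -0.154  0.   ]
dial 0.62 [327.1, 282.4] 296 345 275 298 [ 0.466 -0.289  0.   ]
dial 0.51 [268.9, 262.2] 261 278 253 271 [ 0.409 -0.152  0.   ]
clip 0.76 [373.9, 308.5] 361 383 296 325 [ 0.484 -0.405  0.   ]
top [[-0.022 -0.996  0.088  0.407]
 [-1.     0.022 -0.011 -0.034]
 [ 0.009 -0.089 -0.996  1.393]
 [ 0.     0.     0.     1.   ]] 527.9941387162677 279.94574103741235 210.22317714928582
casing_a 0.9 [200.5, 226.5] 181 219 210 240 [0.493 0.161 0.   ]
casing_a 0.87 [268.7, 204.1] 252 287 189 221 [ 0.548 -0.02   0.   ]
casing_a 0.77 [135.1, 229.1] 115 157 212 243 [0.489 0.333 0.   ]
reject_rail 0.9 [198.4, 165.5] 99 301 150 193 [0.655 0.165 0.   ]
reject_rail 0.57 [377.3, 237.4] 368 391 222 273 [ 0.453 -0.305  0.   ]
magnet 0.72 [324.5, 254.0] 318 333 252 267 [ 0.413 -0.164  0.   ]
clip 0.56 [419.6, 234.5] 408 429 219 242 [ 0.459 -0.417  0.   ]
```

```bash
python3 - <<'E'
import cv2
a=cv2.imread("pics/top0.png");cv2.imwrite("pics/top0c.png",cv2.resize(a[120:300,80:440],None,fx=2.2,fy=2.2,interpolation=cv2.INTER_CUBIC))
a=cv2.imread("pics/scene0.png");cv2.imwrite("pics/scene0c.png",cv2.resize(a[110:340,160:420],None,fx=2.6,fy=2.6,interpolation=cv2.INTER_CUBIC))
E
```

```text
(no output)
```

View pics/top0c.png

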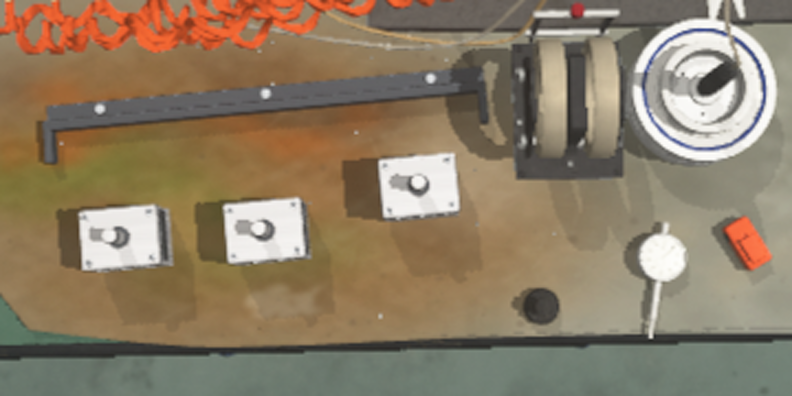

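View pics/scene0c.png

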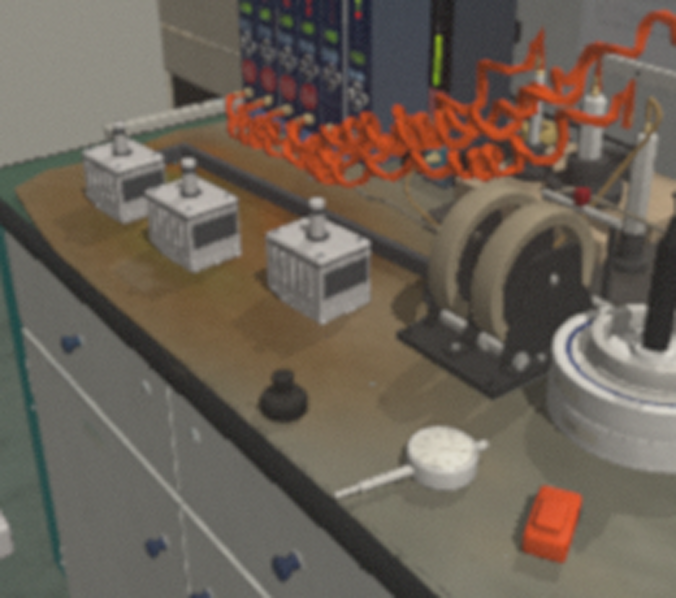

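View pics/top0.png

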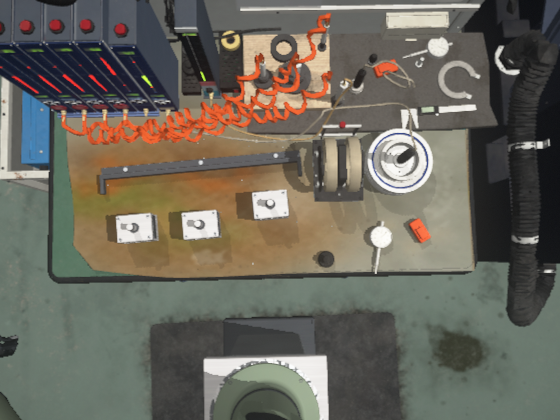

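```bash
python3 - <<'E'
from h import *
f=grab_frame("top");g=cv2.cvtColor(f["frame"],cv2.COLOR_RGB2GRAY);vis=cv2.cvtColor(f["frame"],cv2.COLOR_RGB2BGR)
for r in outline_of("casing_a","top"):
    m=cv2.dilate(r["pixels"].astype(np.uint8),np.ones((3,3)))&(g>185)
    n,l,s,_=cv2.connectedComponentsWithStats(m.astype(np.uint8));k=1+np.argmax(s[1:,4])
    c=max(cv2.findContours((l==k).astype(np.uint8),cv2.RETR_EXTERNAL,cv2.CHAIN_APPROX_NONE)[0],key=len)
    c=cv2.approxPolyDP(cv2.convexHull(c),3,True)[:,0]
    W=np.array([pix2w(f,u,.072)[:2] for u in cv2.convexHull((c).astype(np.int32))[:,0]])
    (cx,cy),(w,h),a=cv2.minAreaRect((W*1000).astype(np.float32));print("casing",cx,cy,w,h,a)
r=outline_of("reject_rail","top")[0];c=max(cv2.findContours(r["pixels"].astype(np.uint8),cv2.RETR_EXTERNAL,cv2.CHAIN_APPROX_NONE)[0],key=len)
W=np.array([pix2w(f,u,.022)[:2] for u in c[:,0].astype(float)])
i=W[:,1].argmax(),W[:,1].argmin();print(W[i[0]],W[i[1]])
# back edge points per column
P=[];Q=[]
ys,xs=np.nonzero(r["pixels"])
for x in range(112,292,4):
    yy=ys[xs==x]
    if len(yy):P.append(pix2w(f,(x,yy.min()-.5),.022)[:2]);Q.append(pix2w(f,(x,yy.max()+.5),.022)[:2])
for A in(P,Q):
    A=np.array(A);print(np.polyfit(A[:,1],A[:,0],1))
# synthetic overlay
def box(x,y,psi,col):
    R=np.array([[np.cos(psi),-np.sin(psi)],[np.sin(psi),np.cos(psi)]])
    q=[w2pix(f,[*(R@np.array(v)+[x,y]),.072]) for v in[(-.034,-.044),(.034,-.044),(.034,.044),(-.034,.044)]]
    print(np.round(q,1).tolist())
E
python3 - <<'E'
import cv2
a=cv2.imread("pics/scene0.png");cv2.imwrite("pics/s0z.png",cv2.resize(a[150:240,180:310],None,fx=6,fy=6,interpolation=cv2.INTER_CUBIC))
E
```

```text
casing 488.0821533203125 317.34906005859375 62.79254913330078 85.03504180908203 3.8349621295928955
casing 541.2202758789062 -24.079376220703125 63.17389678955078 85.95833587646484 3.7092504501342773
casing 493.22003173828125 153.28152465820312 62.8476676940918 85.20874786376953 2.14321231842041
[0.61601286 0.42418132] [ 0.63386982 -0.10934275]
[-0.07100262  0.68101787]
[-0.07194554  0.64763559]
```

View pics/s0z.png

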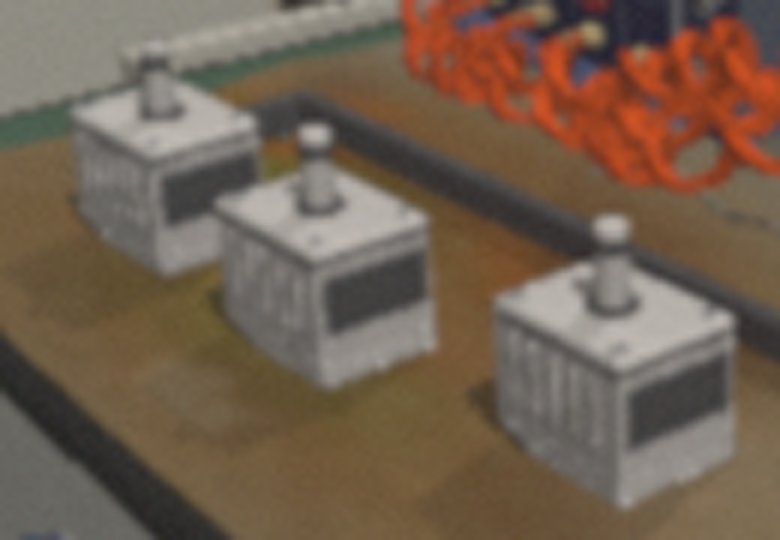

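Request:
{"op": "move_arm", "data": {
  "motion": [
    [[40, -48, 0], [0, 0, 0.1]],
    [[85, -100, 0], [0, 0, 0.25]],
    [[130, -155, 0], [0, 0, 0.4]],
    [[170, -205, -10], [0, 0, 0.506]],
    [[200, -255, -20], [0, 0, 0.506]],
    [[228, -288, -40], [0, 0, 0.506]],
    [[228, -288, -60], [0, 0, 0.506]],
    [[228, -288, -60], [0, 0, 0.506]]
  ],
  "jaw": 0,
  "grip_force": 20
}}

```text
clock: 1.75
position: [0.4909, 0.2783, 0.1953]
tool_rot: [-3.141, -0.002, -3.071]
force: [-0.5, -0.2, 0.9]
grip_width: 0.0
```

```bash
python3 - <<'E'
from h import *
o=observe();print({k:np.round(v,3) for k,v in o.items()}, tips_ahead() if callable(tips_ahead) else tips_ahead)
f=snap("scene","s1")
a=cv2.imread("pics/s1.png");cv2.imwrite("pics/s1z.png",cv2.resize(a[100:250,140:340],None,fx=4,fy=4))
snap("top","t1");a=cv2.imread("pics/t1.png");cv2.imwrite("pics/t1z.png",cv2.resize(a[140:280,80:310],None,fx=3.4,fy=3.4))
E
```

```text
{'clock': np.float64(1.75), 'qpos': array([-0.555,  0.501, -0.09 ,  1.817,  0.058,  0.828,  0.968]), 'qd': array([-0.024, -0.027, -0.008, -0.025, -0.002,  0.024, -0.001]), 'joint_efforts': array([ 2.7880e+00, -8.2995e+01,  2.2540e+00, -3.0549e+01,  2.1200e-01,
       -7.5900e-01,  3.2000e-02]), 'position': array([0.491, 0.278, 0.195]), 'tool_rot': array([-3.141e+00, -2.000e-03, -3.071e+00]), 'force': array([-0.467, -0.15 ,  0.85 ]), 'moment': array([0.008, 0.013, 0.028]), 'grip_width': np.float64(0.0)} 0.025
```

View pics/s1z.png

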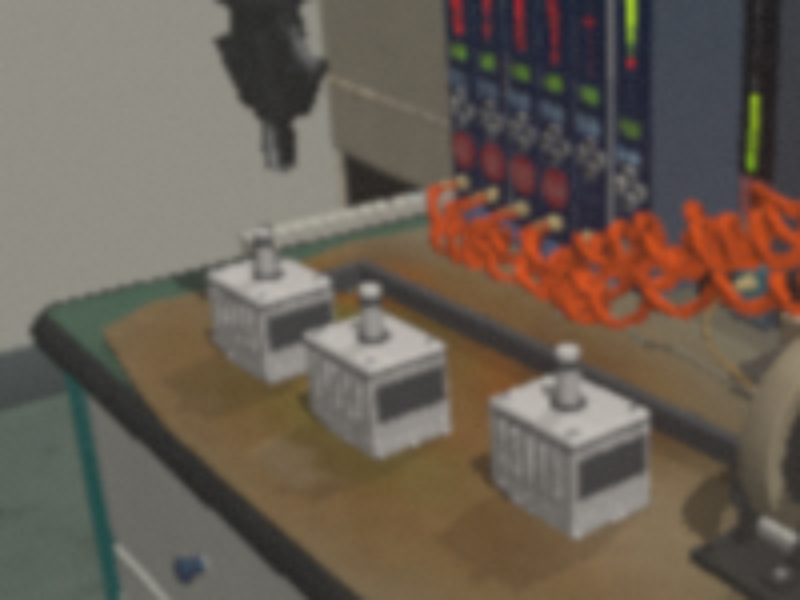

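View pics/t1z.png

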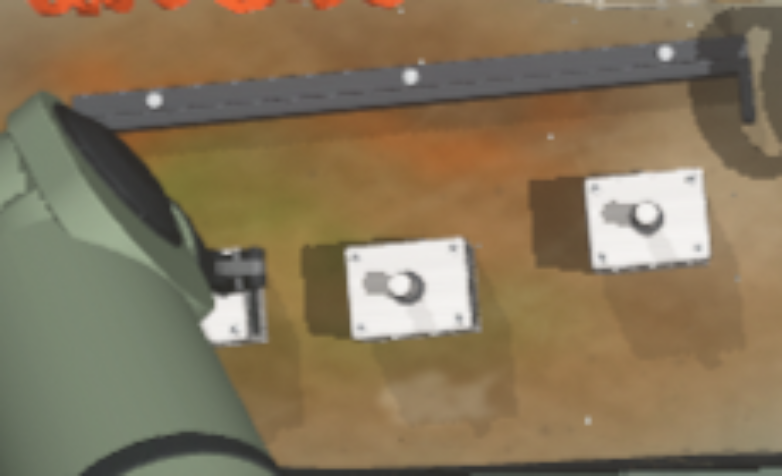

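```bash
python3 - <<'E'
from h import *
f=grab_frame("scene")
for n,(x,y) in dict(A=(.488,.317),B=(.493,.153),C=(.541,-.024)).items():
    u=w2pix(f,[x,y,.112]);print(n,u,(u-[140,100])*4)
o=observe()["position"];u=w2pix(f,[o[0],o[1],o[2]-.025]);print((u-[140,100])*4)
f=grab_frame("top")
for n,(x,y) in dict(A=(.488,.317),B=(.493,.153),C=(.541,-.024)).items():
    u=w2pix(f,[x,y,.112]);print(n,u,(u-[80,140])*3.4)
E
```

```text
A [205.26974724 156.46959961] [261.07898896 225.87839845]
B [232.05646909 171.01670463] [368.22587637 284.06681851]
C [281.55591212 186.36739532] [566.2236485  345.46958128]
[277.73495989 162.95822591]
A [129.56776096 227.10170447] [168.53038726 296.14579521]
B [197.35792378 223.56187508] [399.01694086 284.11037527]
C [269.89032239 202.32617928] [645.62709613 211.90900954]
```

```bash
python3 - <<'E'
from h import *
f=grab_frame("top")
for n,u in dict(A=(134.1,228),B=(200.5,225),C=(270.3,204.5)).items():print(n,pix2w(f,u,.072))
a=cv2.imread("pics/top0.png");c=cv2.resize(a[200:260,105:235],None,fx=6,fy=6,interpolation=cv2.INTER_NEAREST);cv2.imwrite("pics/t0z.png",c)
E
```

```text
A [0.48802331 0.31666486 0.072     ]
B [0.49189818 0.15102001 0.072     ]
C [ 0.53965975 -0.02460688  0.072     ]
```

View pics/t0z.png

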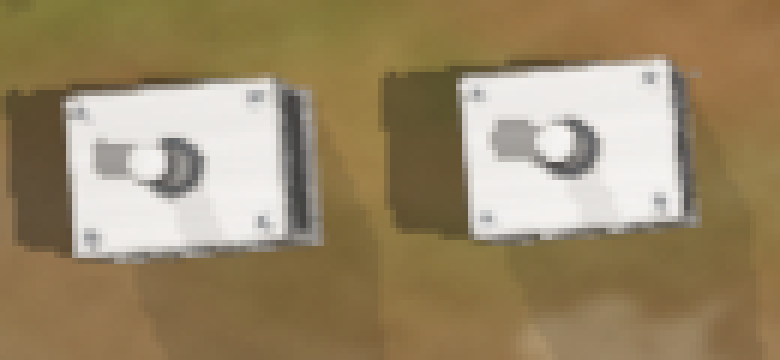

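Request:
{"op": "move_arm", "data": {
  "motion": [
    [[0, 0, -35], [0, 0, 0]],
    [[0, 0, -73], [0, 0, 0]],
    [[0, 0, -73], [0, 0, 0]],
    [[0, 7, -73], [0, 0, 0]],
    [[-1, 14, -73], [0, 0, 0]],
    [[-1, 18, -73], [0, 0, 0]],
    [[-1, 22, -73], [0, 0, 0]],
    [[-2, 26, -73], [0, 0, 0]],
    [[-2, 26, -73], [0, 0, 0]],
    [[-2, 26, -73], [0, 0, 0]]
  ]
}}

```text
clock: 3.25
position: [0.4893, 0.3046, 0.1232]
tool_rot: [-3.141, -0.0, -3.071]
force: [0.1, -0.6, 0.3]
grip_width: 0.0001
```

```bash
cat >> h.py <<'E'
def zs(name,c0,r0,w=130,h=95,k=6):
    f=snap("scene",name);a=cv2.imread(f"pics/{name}.png");cv2.imwrite(f"pics/{name}z.png",cv2.resize(a[r0:r0+h,c0:c0+w],None,fx=k,fy=k,interpolation=cv2.INTER_CUBIC));return f
E
python3 - <<'E'
from h import *
o=observe();print(o["position"],o["force"])
zs("s2",150,125)
E
```

```text
[0.48927533 0.30462069 0.12322579] [ 0.12444701 -0.62813711  0.27148337]
```

View pics/s2z.png

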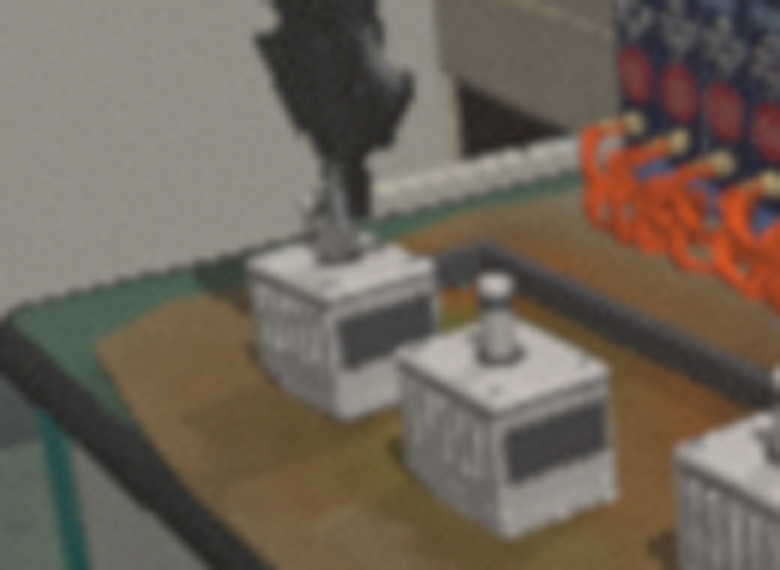

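Request:
{"op": "move_arm", "data": {
  "motion": [
    [[0, 4, 0], [0, 0, 0]],
    [[0, 8, 0], [0, 0, 0]],
    [[-1, 12, 0], [0, 0, 0]],
    [[-1, 12, 0], [0, 0, 0]],
    [[-1, 12, 0], [0, 0, 0]]
  ]
}}

```text
clock: 3.92
position: [0.4883, 0.3168, 0.1233]
tool_rot: [-3.141, -0.0, -3.07]
force: [0.1, -0.4, 0.6]
grip_width: 0.0003
```

```bash
python3 - <<'E'
from h import *
o=observe();print(o["position"],o["force"])
zs("s3",150,125)
E
```

```text
[0.48826822 0.31677593 0.12327073] [ 0.09895586 -0.40282336  0.60927645]
```

View pics/s3z.png

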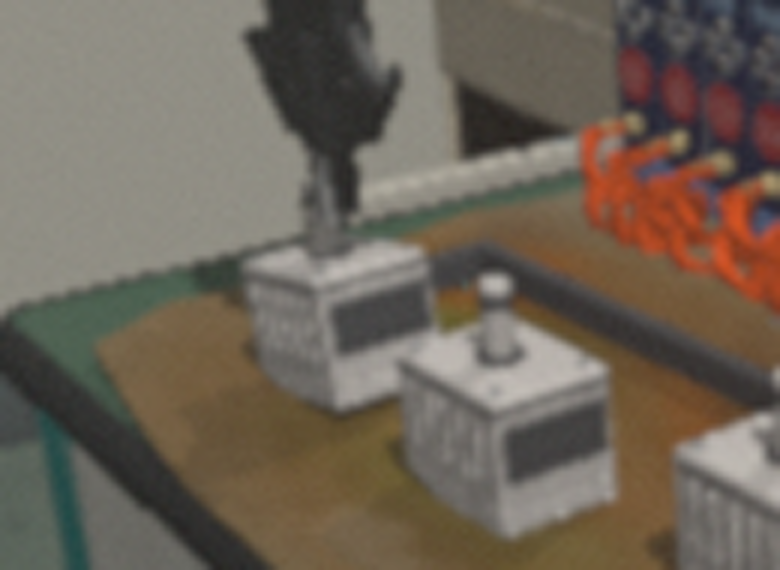

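Request:
{"op": "move_arm", "data": {
  "motion": [
    [[0, 4, 0], [0, 0, 0]],
    [[0, 8, 0], [0, 0, 0]],
    [[-1, 12, 0], [0, 0, 0]],
    [[-1, 16, 0], [0, 0, 0]],
    [[-1, 16, 0], [0, 0, 0]],
    [[-1, 16, 0], [0, 0, 0]]
  ]
}}

```text
clock: 4.72
position: [0.4873, 0.3327, 0.1233]
tool_rot: [-3.141, -0.0, -3.071]
force: [0.4, -0.2, 0.4]
grip_width: -0.0001
```

```bash
python3 - <<'E'
from h import *
o=observe();print(o["position"],o["force"])
zs("s4",150,125)
E
```

```text
[0.4873015  0.33271152 0.12327113] [ 0.36726494 -0.22385044  0.39616774]
```

View pics/s4z.png

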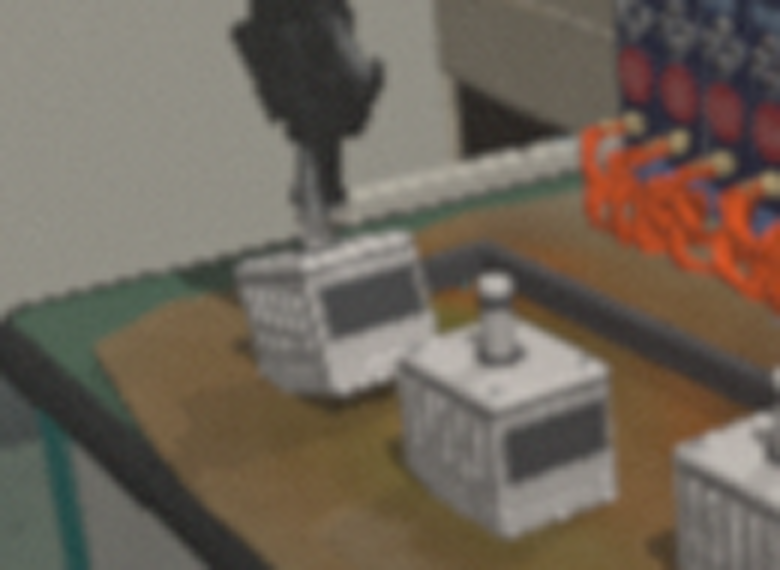

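Request:
{"op": "move_arm", "data": {
  "motion": [
    [[0, 4, 0], [0, 0, 0]],
    [[0, 7, 0], [0, 0, 0]],
    [[0, 10, 0], [0, 0, 0]],
    [[0, 10, 0], [0, 0, 0]],
    [[0, 10, 0], [0, 0, 0]],
    [[0, 10, 0], [0, 0, 0]]
  ]
}}

```text
clock: 5.52
position: [0.4873, 0.3427, 0.1233]
tool_rot: [-3.142, -0.0, -3.071]
force: [0.1, -0.7, 2.4]
grip_width: 0.0001
```

```bash
python3 - <<'E'
from h import *
o=observe();print(o["position"],o["force"])
zs("s5",150,125)
E
```

```text
[0.48729903 0.34272367 0.1232946 ] [ 0.14533342 -0.73767368  2.44490175]
```

View pics/s5z.png

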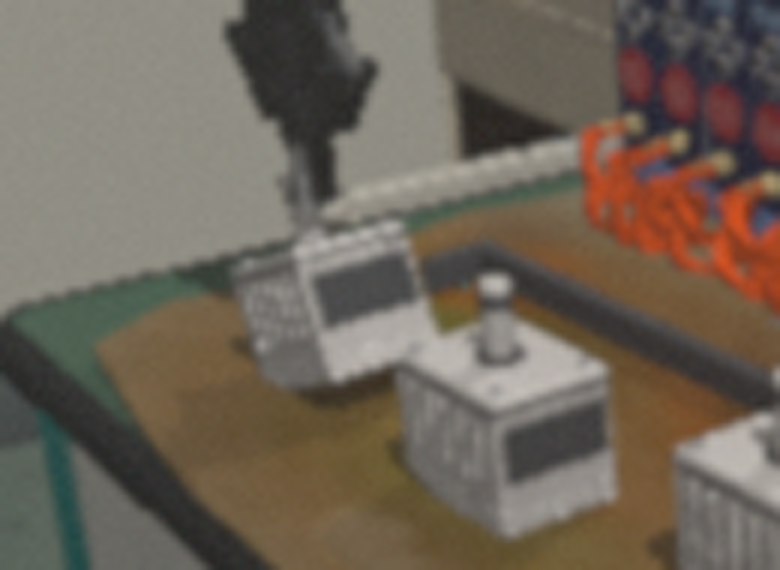

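Request:
{"op": "move_arm", "data": {
  "motion": [
    [[0, 2, 2], [0, 0, 0]],
    [[0, 2, 2], [0, 0, 0]],
    [[0, 2, 2], [0, 0, 0]],
    [[0, -3, 3], [0, 0, 0]],
    [[0, -8, 3], [0, 0, 0]],
    [[0, -13, 3], [0, 0, 0]],
    [[0, -18, 3], [0, 0, 0]],
    [[0, -24, 3], [0, 0, 0]],
    [[0, -30, 3], [0, 0, 0]],
    [[0, -38, 3], [0, 0, 0]],
    [[0, -46, 3], [0, 0, 0]],
    [[0, -52, 3], [0, 0, 0]]
  ]
}}

```text
clock: 7.08
position: [0.4873, 0.2902, 0.1263]
tool_rot: [-3.142, 0.0, -3.071]
force: [-0.4, 0.3, 0.6]
grip_width: -0.0001
```

```bash
python3 - <<'E'
from h import *
o=observe();print(o["position"],o["force"])
zs("s6",150,125)
E
```

```text
[0.48734621 0.29021705 0.12632638] [-0.35878857  0.2709917   0.58464452]
```

View pics/s6z.png

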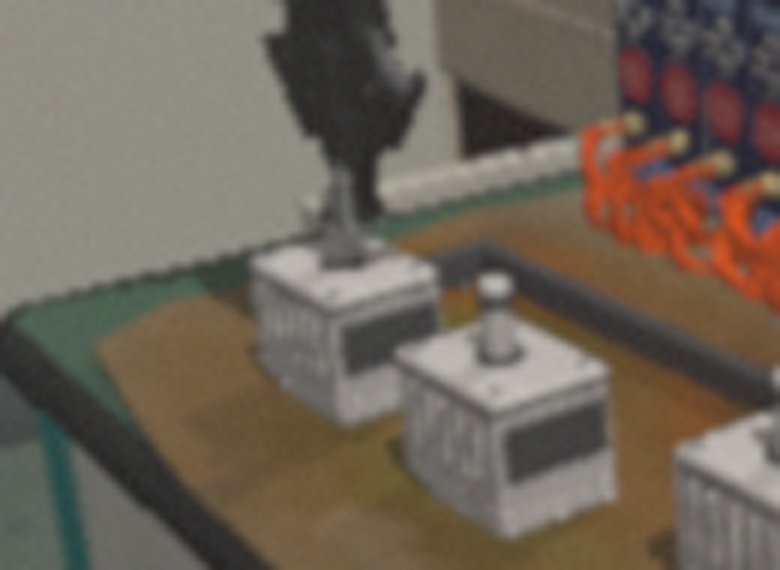

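Request:
{"op": "move_arm", "data": {
  "motion": [
    [[0, -2, 35], [0, 0, 0]],
    [[0, -2, 70], [0, 0, 0]],
    [[2, -40, 75], [0, 0, 0]],
    [[4, -90, 75], [0, 0, 0]],
    [[6, -140, 75], [0, 0, 0]],
    [[8, -172, 75], [0, 0, 0]],
    [[8, -172, 70], [0, 0, 0]],
    [[8, -172, 35], [0, 0, 0]],
    [[8, -172, -1], [0, 0, 0]],
    [[8, -172, -1], [0, 0, 0]]
  ]
}}

```text
clock: 8.38
position: [0.494, 0.1195, 0.1235]
tool_rot: [-3.141, -0.004, -3.069]
force: [0.5, 0.2, -0.2]
grip_width: -0.0004
```

Request:
{"op": "move_arm", "data": {
  "motion": [
    [[0, 6, 0], [0, 0, 0]],
    [[-1, 12, 0], [0, 0, 0]],
    [[-1, 17, 0], [0, 0, 0]],
    [[-2, 22, 0], [0, 0, 0]],
    [[-2, 27, 0], [0, 0, 0]],
    [[-2, 32, 0], [0, 0, 0]],
    [[-3, 37, 0], [0, 0, 0]],
    [[-3, 42, 0], [0, 0, 0]],
    [[-3, 47, 0], [0, 0, 0]],
    [[-4, 52, 0], [0, 0, 0]],
    [[-4, 57, 0], [0, 0, 0]],
    [[-4, 57, 0], [0, 0, 0]]
  ]
}}

```text
clock: 9.88
position: [0.4912, 0.1762, 0.1253]
tool_rot: [-3.142, 0.0, -3.07]
force: [-0.5, -1.8, 0.7]
grip_width: -0.0
```

```bash
python3 - <<'E'
from h import *
o=observe();print(o["position"],o["force"])
zs("s7",180,130)
E
```

```text
[0.49124856 0.17615024 0.12530385] [-0.54478452 -1.81890852  0.71569535]
```

View pics/s7z.png

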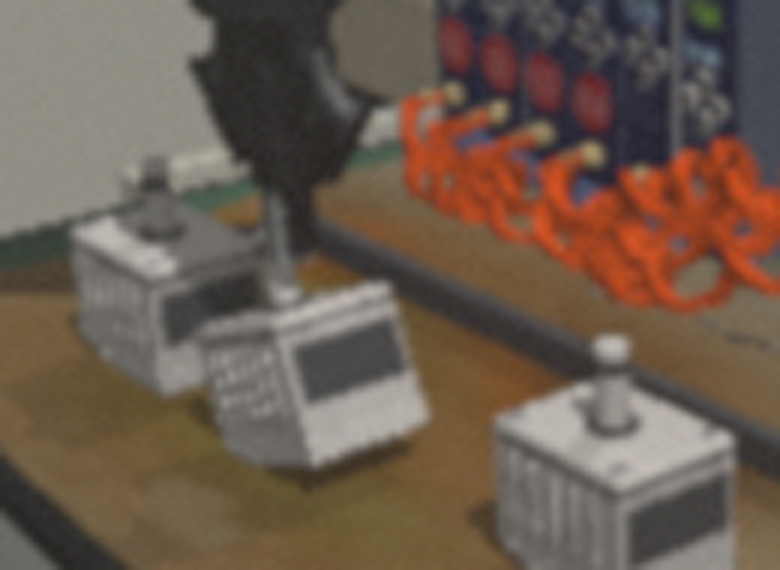

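B is fully on its bevel (right lower edge raised at about (320,465)). Hold briefly, then back off.

Request:
{"op": "move_arm", "data": {
  "motion": [
    [[0, 1, 0], [0, 0, 0]],
    [[0, 1, 0], [0, 0, 0]],
    [[0, 1, 1], [0, 0, 0]],
    [[0, -3, 1], [0, 0, 0]],
    [[0, -8, 1], [0, 0, 0]],
    [[0, -13, 1], [0, 0, 0]],
    [[0, -18, 1], [0, 0, 0]],
    [[0, -24, 1], [0, 0, 0]],
    [[0, -30, 1], [0, 0, 0]],
    [[0, -38, 1], [0, 0, 0]],
    [[0, -46, 1], [0, 0, 0]],
    [[0, -54, 1], [0, 0, 0]]
  ]
}}

```text
clock: 11.42
position: [0.4913, 0.1213, 0.1263]
tool_rot: [3.142, -0.0, -3.071]
force: [-0.1, 0.2, 0.5]
grip_width: 0.0
```

```bash
python3 - <<'E'
from h import *
o=observe();print(o["position"],o["force"])
zs("s8",180,130)
E
```

```text
[0.49126961 0.1212671  0.1262885 ] [-0.08311978  0.16585408  0.54485701]
```

View pics/s8z.png

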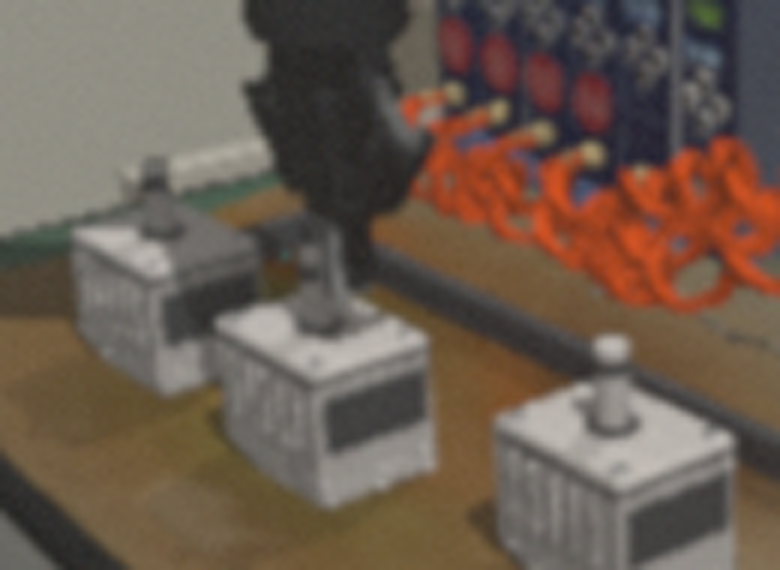

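Request:
{"op": "move_arm", "data": {
  "motion": [
    [[0, -2, 35], [0, 0, 0]],
    [[0, -2, 70], [0, 0, 0]],
    [[10, -45, 75], [0, 0, 0]],
    [[25, -95, 75], [0, 0, 0]],
    [[40, -145, 75], [0, 0, 0]],
    [[51, -179, 75], [0, 0, 0]],
    [[51, -179, 70], [0, 0, 0]],
    [[51, -179, 35], [0, 0, 0]],
    [[51, -179, -1], [0, 0, 0]],
    [[51, -179, -1], [0, 0, 0]]
  ]
}}

```text
clock: 12.72
position: [0.5408, -0.0562, 0.1235]
tool_rot: [3.141, -0.004, -3.069]
force: [0.2, 1.1, 0.9]
grip_width: -0.0001
```

Request:
{"op": "move_arm", "data": {
  "motion": [
    [[0, 6, 0], [0, 0, 0]],
    [[-1, 12, 0], [0, 0, 0]],
    [[-1, 17, 0], [0, 0, 0]],
    [[-2, 22, 0], [0, 0, 0]],
    [[-2, 27, 0], [0, 0, 0]],
    [[-2, 32, 0], [0, 0, 0]],
    [[-3, 37, 0], [0, 0, 0]],
    [[-3, 42, 0], [0, 0, 0]],
    [[-3, 47, 0], [0, 0, 0]],
    [[-4, 52, 0], [0, 0, 0]],
    [[-4, 58, 0], [0, 0, 0]],
    [[-4, 58, 0], [0, 0, 0]]
  ]
}}

```text
clock: 14.22
position: [0.5383, 0.0013, 0.1253]
tool_rot: [3.142, 0.0, -3.07]
force: [-0.4, -1.2, 0.0]
grip_width: 0.0001
```

```bash
python3 - <<'E'
from h import *
o=observe();print(o["position"],o["force"])
zs("s9",210,150)
E
```

```text
[0.53830828 0.00131046 0.12532538] [-0.44252774 -1.19453127  0.00153987]
```

View pics/s9z.png

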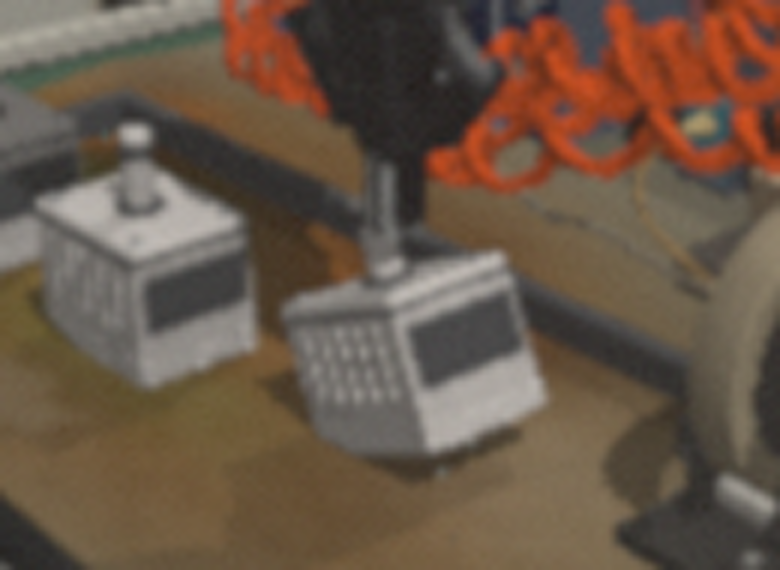

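Request:
{"op": "move_arm", "data": {
  "motion": [
    [[0, 1, 0], [0, 0, 0]],
    [[0, 1, 0], [0, 0, 0]],
    [[0, 1, 1], [0, 0, 0]],
    [[0, -3, 1], [0, 0, 0]],
    [[0, -8, 1], [0, 0, 0]],
    [[0, -13, 1], [0, 0, 0]],
    [[0, -18, 1], [0, 0, 0]],
    [[0, -24, 1], [0, 0, 0]],
    [[0, -30, 2], [0, 0, 0]],
    [[0, -38, 2], [0, 0, 0]],
    [[0, -46, 2], [0, 0, 0]],
    [[0, -54, 2], [0, 0, 0]]
  ]
}}

```text
clock: 15.78
position: [0.5383, -0.0538, 0.1273]
tool_rot: [-3.142, 0.0, -3.071]
force: [-0.8, 0.6, -0.1]
grip_width: -0.0002
```

```bash
python3 - <<'E'
from h import *
o=observe();print(o["position"],o["force"])
zs("s10",210,150)
E
```

```text
[ 0.53827634 -0.05379558  0.12727221] [-0.76894854  0.59614509 -0.09456578]
```

View pics/s10z.png

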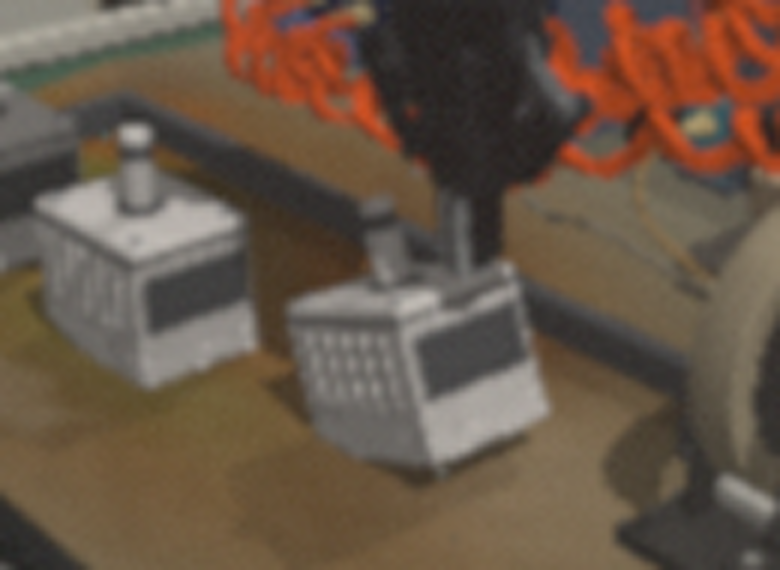

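Request:
{"op": "move_arm", "data": {
  "motion": [
    [[0, -4, 30], [0, 0, 0]],
    [[0, -10, 80], [0, 0, 0]],
    [[0, -10, 110], [0, 0, 0]],
    [[0, -10, 110], [0, 0, 0]]
  ]
}}

```text
clock: 16.32
position: [0.5392, -0.0634, 0.2394]
tool_rot: [-3.141, 0.004, -3.071]
force: [-0.2, 0.1, -0.3]
grip_width: 0.0005
```

```bash
python3 - <<'E'
from h import *
o=observe();print(o["position"],o["force"])
zs("s11",210,150)
E
```

```text
[ 0.53919326 -0.06337309  0.23940014] [-0.19464362  0.12448094 -0.27098206]
```

View pics/s11z.png

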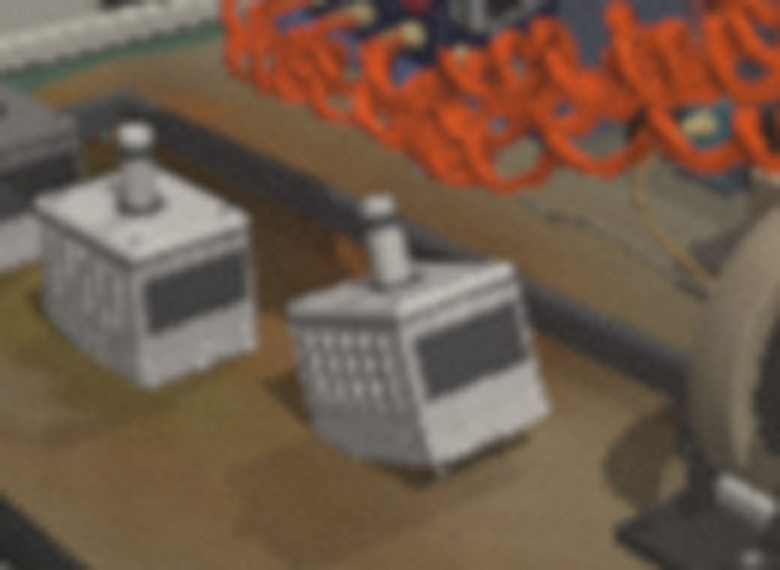

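```bash
cat >> h.py <<'E'
from scipy.optimize import least_squares
def fitlean(f,obs,x0):
    # obs: list of (local pt m, pixel); params x,y (upright origin-equivalent with pivot at y=+16), yaw, lean
    def P(p,l):
        c,s=np.cos(p[3]),np.sin(p[3]);y,z=l[1]-.016,l[2]
        v=np.array([l[0],.016+y*c+z*s,-y*s+z*c]);cy,sy=np.cos(p[2]),np.sin(p[2])
        return [p[0]+cy*v[0]-sy*v[1],p[1]+sy*v[0]+cy*v[1],v[2]]
    r=least_squares(lambda p:np.ravel([w2pix(f,P(p,l))-u for l,u in obs]),x0);return r.x,np.round(r.fun.reshape(-1,2),1)
E
python3 - <<'E'
from h import *
f=grab_frame("scene")
def u(a,b):return np.array([a/6+210,b/6+150])
obs=[((0,0,.112),u(378,200)),((-.034,-.044,.072),u(403,303)),((-.034,-.044,0),u(437,475)),((.034,-.044,0),u(549,412)),((.034,-.044,.072),u(514,264)),((-.034,.044,.072),u(290,305))]
print(fitlean(f,obs,[.54,-.02,.07,.3]))
snap("top","t11");f=grab_frame("top")
a=cv2.imread("pics/t11.png");cv2.imwrite("pics/t11z.png",cv2.resize(a[140:280,80:310],None,fx=3.4,fy=3.4))
for r in outline_of("casing_a","top"):print(r["score"],r["pixel"])
E
```

```text
(array([ 0.53996192, -0.02772386,  0.07603179,  0.32765754]), array([[ 0.1, -0.3],
       [-0.5,  1. ],
       [ 0.1, -1.3],
       [ 0.6,  0.7],
       [ 0.6, -0.2],
       [-0.9, -0. ]]))
0.98 [199.5, 222.6]
0.71 [251.5, 209.3]
0.57 [133.7, 231.3]
```

View pics/t11z.png

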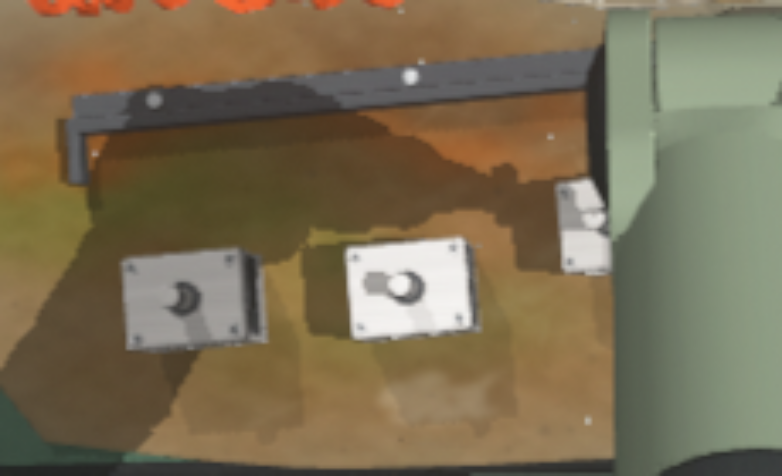

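Request:
{"op": "move_arm", "data": {
  "motion": [
    [[-30, 20, 0], [0.01, -0.14, 0]],
    [[-60, 40, 0], [0.02, -0.28, 0]],
    [[-84, 52, 0], [0.031, -0.419, 0]],
    [[-84, 52, -40], [0.031, -0.419, 0]],
    [[-84, 52, -90], [0.031, -0.419, 0]],
    [[-84, 52, -140], [0.031, -0.419, 0]],
    [[-84, 52, -170], [0.031, -0.419, 0]],
    [[-84, 52, -170], [0.031, -0.419, 0]],
    [[-84, 52, -170], [0.031, -0.419, 0]]
  ],
  "jaw": 36
}}

```text
clock: 17.7
position: [0.4303, -0.0366, 0.0934]
tool_rot: [-3.057, 0.304, -3.023]
force: [-1.4, -2.4, -2.6]
grip_width: 0.036
```

```bash
python3 - <<'E'
from h import *
o=observe();print(o["position"],o["tool_rot"],o["force"],o["grip_width"],o["qpos"])
zs("s12",210,150)
E
```

```text
[ 0.43027875 -0.03661709  0.0934233 ] [-3.05668557  0.30440486 -3.02252915] [-1.39265908 -2.35921735 -2.58890093] 0.03601837316124416 [ 0.5131978   0.56299855 -0.7748302   2.41961354  1.64224416  0.46793617
 -0.01339104]
```

View pics/s12z.png

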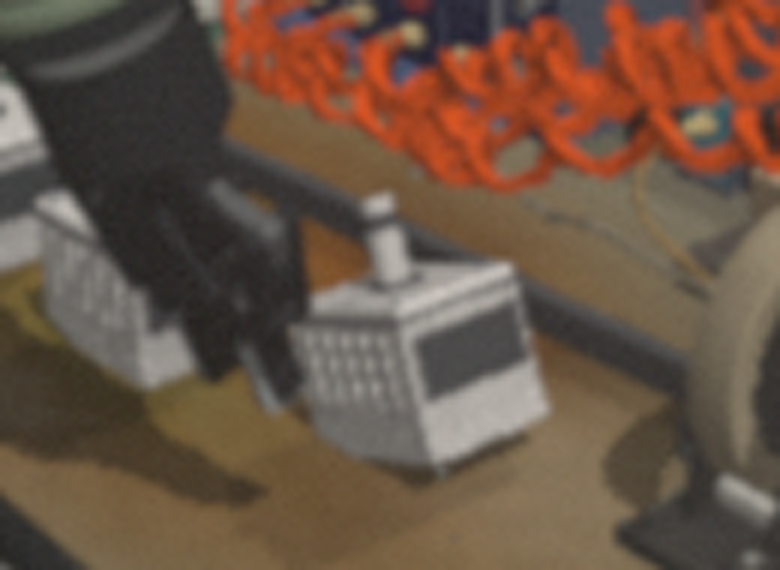

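Request:
{"op": "move_arm", "data": {
  "motion": [
    [[-5, 0, 50], [0, 0, 0]],
    [[0, 0, 100], [0, 0, 0]],
    [[0, 0, 150], [0, 0, 0]],
    [[20, 0, 150], [-0.01, 0.1, 0]],
    [[40, 0, 150], [-0.016, 0.2, 0]],
    [[50, 0, 150], [-0.016, 0.2, 0]],
    [[50, 0, 150], [-0.016, 0.2, 0]],
    [[50, 0, 150], [-0.016, 0.2, 0]]
  ]
}}

```text
clock: 18.75
position: [0.4789, -0.0368, 0.2435]
tool_rot: [-3.063, 0.102, -3.024]
force: [0.5, -0.5, -0.9]
grip_width: 0.0363
```

```bash
python3 - <<'E'
from h import *
o=observe();print(o["position"],o["tool_rot"],o["force"],o["grip_width"],o["qpos"])
from scipy.spatial.transform import Rotation as R
Rc=R.from_euler("xyz",o["tool_rot"]);psi=.075;t=.22
Rt=R.from_rotvec(-t*np.array([-np.sin(psi),np.cos(psi),0]))*R.from_euler("xyz",[np.pi,0,np.pi+psi])
print((Rt*Rc.inv()).as_rotvec())
E
```

```text
[ 0.47893117 -0.03684901  0.24348919] [-3.06347174  0.10189072 -3.02401599] [ 0.5020497  -0.48987569 -0.90746424] 0.036326759155029004 [ 0.69117386  0.39515653 -0.9816022   2.03194493  0.5587012   0.86553973
  1.08226651]
[ 0.08815065 -0.11008801 -0.02997981]
```

Request:
{"op": "move_arm", "data": {
  "motion": [
    [[-4, 14, 0], [0.044, -0.055, -0.015]],
    [[-4, 27, 0], [0.088, -0.11, -0.03]],
    [[-4, 27, -40], [0.088, -0.11, -0.03]],
    [[-4, 27, -80], [0.088, -0.11, -0.03]],
    [[-4, 27, -110], [0.088, -0.11, -0.03]],
    [[-4, 27, -110], [0.088, -0.11, -0.03]]
  ]
}}

```text
clock: 19.5
position: [0.4743, -0.0097, 0.1327]
tool_rot: [3.141, 0.217, -3.066]
force: [0.6, 1.1, 1.1]
grip_width: 0.0357
```

```bash
python3 - <<'E'
from h import *
o=observe();print(o["position"],o["tool_rot"],o["force"],o["grip_width"],o["qpos"])
from scipy.spatial.transform import Rotation as R
Rc=R.from_euler("xyz",o["tool_rot"]);psi=.075;t=.22
Rt=R.from_rotvec(-t*np.array([-np.sin(psi),np.cos(psi),0]))*R.from_euler("xyz",[np.pi,0,np.pi+psi])
print((Rt*Rc.inv()).as_rotvec())
zs("s13",210,140)
E
```

```text
[ 0.47431722 -0.00966905  0.13272753] [ 3.14086686  0.21686486 -3.06594669] [0.5844992  1.09123484 1.05500095] 0.03572238362725031 [ 0.48464349  0.50563313 -0.7466132   2.22646641  0.89439981  0.4581911
  0.68762733]
[-0.00047061 -0.00317957 -0.00080325]
```

View pics/s13z.png

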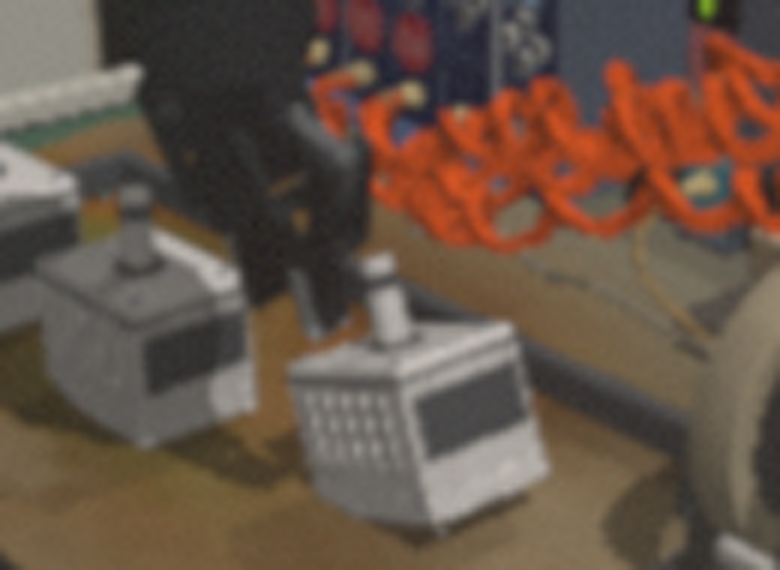

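Request:
{"op": "move_arm", "data": {
  "motion": [
    [[0, 0, -30], [0, 0, 0]],
    [[0, 0, -60], [0, 0, 0]],
    [[0, 0, -85], [0, 0, 0]],
    [[0, 0, -89], [0, 0, 0]],
    [[0, 0, -89], [0, 0, 0]],
    [[0, 0, -89], [0, 0, 0]]
  ]
}}

```text
clock: 20.3
position: [0.4766, -0.0103, 0.046]
tool_rot: [3.141, 0.222, -3.068]
force: [-0.1, -0.5, 0.2]
grip_width: 0.0358
```

```bash
python3 - <<'E'
from h import *
o=observe();print(o["position"],o["tool_rot"],o["force"],o["grip_width"],o["qpos"])
zs("s14",210,150)
E
```

```text
[ 0.47656803 -0.01033403  0.04600056] [ 3.14125997  0.22168262 -3.06826685] [-0.08463659 -0.4968623   0.23159401] 0.03577763148399589 [ 0.24095231  0.64856227 -0.44286661  2.26863977  1.41434725  0.26865792
  0.17516793]
```

View pics/s14z.png

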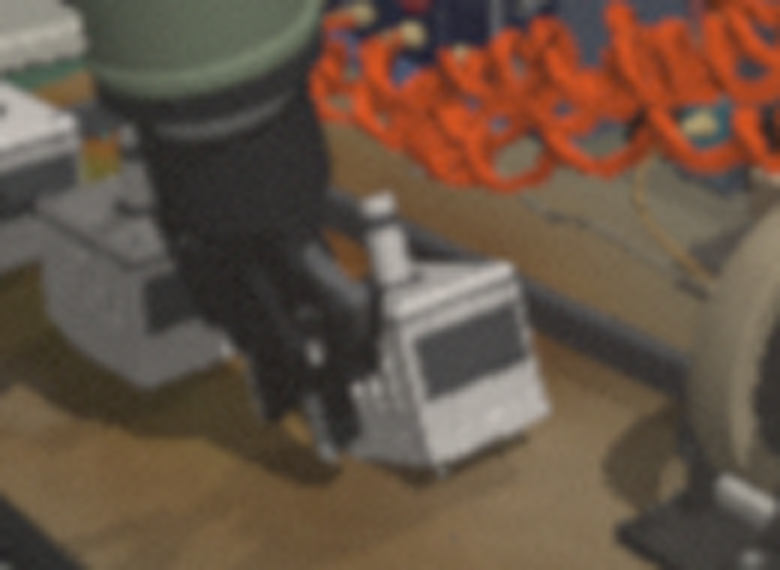

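Request:
{"op": "move_arm", "data": {
  "motion": [
    [[4, 0, -1], [0, 0, 0]],
    [[8, 0.6, -1], [0, 0, 0]],
    [[11, 0.8, -1], [0, 0, 0]],
    [[14, 1, -1], [0, 0, 0]],
    [[17, 1.2, -1], [0, 0, 0]],
    [[20, 1.5, -1], [0, 0, 0]],
    [[24, 1.8, -1], [0, 0, 0]],
    [[28, 2.1, -1], [0, 0, 0]],
    [[32, 2.4, -1], [0, 0, 0]],
    [[36, 2.7, -1], [0, 0, 0]],
    [[40, 3, -1], [0, 0, 0]],
    [[40, 3, -1], [0, 0, 0]]
  ]
}}

```text
clock: 21.85
position: [0.5164, -0.007, 0.0438]
tool_rot: [3.141, 0.22, -3.068]
force: [0.4, -0.1, 0.2]
grip_width: 0.0361
```

```bash
python3 - <<'E'
from h import *
o=observe();print(o["position"],o["tool_rot"],o["force"],o["qpos"])
zs("s15",210,150)
E
```

```text
[ 0.51636574 -0.00698212  0.04384027] [ 3.14095574  0.22024119 -3.0675932 ] [ 0.37734009 -0.08051451  0.16101794] [ 0.26910097  0.69013899 -0.48651392  2.16869606  1.22917958  0.32300457
  0.38375562]
```

View pics/s15z.png

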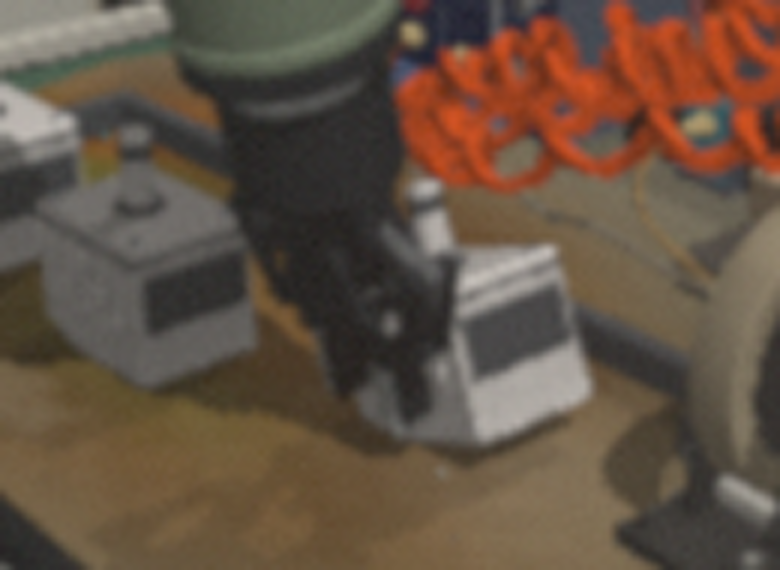

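```bash
python3 - <<'E'
from h import *
f=grab_frame("scene")
def u(a,b):return np.array([a/6+210,b/6+150])
obs=[((0,0,.112),u(426,185)),((-.034,-.044,0),u(483,447)),((.034,-.044,0),u(592,391)),((.034,-.044,.072),u(557,250))]
print(fitlean(f,obs,[.58,-.02,.07,.33]))
# rail in top0: intensity profile across rail at columns
t=cv2.imread("pics/top0.png",0);F=grab_frame("top")
for c in(150,200,240,270):
    print(c,list(t[150:185,c]), [round(pix2w(F,(c,r),.022)[0],3) for r in(150,184)],round(pix2w(F,(c,165),.022)[1],3))
E
```

```text
(array([ 0.56649918, -0.021868  ,  0.11341269,  0.29191315]), array([[-0.5, -0.6],
       [ 0.2,  0.1],
       [-0.2,  0.9],
       [ 0.5, -0.7]]))
150 [np.uint8(114), np.uint8(114), np.uint8(113), np.uint8(113), np.uint8(114), np.uint8(114), np.uint8(114), np.uint8(116), np.uint8(117), np.uint8(118), np.uint8(117), np.uint8(115), np.uint8(112), np.uint8(110), np.uint8(101), np.uint8(98), np.uint8(96), np.uint8(96), np.uint8(96), np.uint8(92), np.uint8(86), np.uint8(97), np.uint8(97), np.uint8(94), np.uint8(81), np.uint8(63), np.uint8(90), np.uint8(102), np.uint8(100), np.uint8(99), np.uint8(98), np.uint8(99), np.uint8(100), np.uint8(105), np.uint8(114)] [np.float64(0.695), np.float64(0.605)] 0.289
200 [np.uint8(108), np.uint8(106), np.uint8(106), np.uint8(107), np.uint8(106), np.uint8(105), np.uint8(102), np.uint8(102), np.uint8(99), np.uint8(103), np.uint8(163), np.uint8(222), np.uint8(222), np.uint8(220), np.uint8(188), np.uint8(91), np.uint8(94), np.uint8(95), np.uint8(97), np.uint8(88), np.uint8(57), np.uint8(74), np.uint8(91), np.uint8(92), np.uint8(93), np.uint8(94), np.uint8(
[... 586 characters left out ...]
5), np.uint8(106), np.uint8(108), np.uint8(112), np.uint8(114), np.uint8(117), np.uint8(116)] [np.float64(0.69), np.float64(0.6)] 0.053
270 [np.uint8(124), np.uint8(123), np.uint8(118), np.uint8(102), np.uint8(98), np.uint8(98), np.uint8(99), np.uint8(100), np.uint8(95), np.uint8(85), np.uint8(99), np.uint8(99), np.uint8(97), np.uint8(83), np.uint8(66), np.uint8(97), np.uint8(108), np.uint8(108), np.uint8(107), np.uint8(106), np.uint8(105), np.uint8(106), np.uint8(109), np.uint8(121), np.uint8(122), np.uint8(124), np.uint8(127), np.uint8(127), np.uint8(128), np.uint8(127), np.uint8(128), np.uint8(129), np.uint8(132), np.uint8(134), np.uint8(136)] [np.float64(0.689), np.float64(0.599)] -0.026
```

Request:
{"op": "move_arm", "data": {
  "motion": [
    [[4, 0.3, 0], [0, 0, 0]],
    [[8, 0.6, 0], [0, 0, 0]],
    [[12, 0.9, 0], [0, 0, 0]],
    [[16, 1.2, 0], [0, 0, 0]],
    [[20, 1.5, 0], [0, 0, 0]],
    [[24, 1.8, 0], [0, 0, 0]],
    [[28, 2.1, 0], [0, 0, 0]],
    [[32, 2.3, 0], [0, 0, 0]],
    [[36, 2.6, 0], [0, 0, 0]],
    [[40, 2.9, 0], [0, 0, 0]],
    [[42, 3, 0], [0, 0, 0]],
    [[42, 3, 0], [0, 0, 0]]
  ]
}}

```text
clock: 23.5
position: [0.5582, -0.0041, 0.0438]
tool_rot: [3.141, 0.22, -3.068]
force: [-0.3, 0.3, 0.2]
grip_width: 0.036
```

```bash
python3 - <<'E'
from h import *
o=observe();print(o["position"],o["tool_rot"],o["force"],o["qpos"])
zs("s16",230,150)
E
```

```text
[ 0.55816962 -0.00405776  0.04383186] [ 3.14108352  0.22010194 -3.06753494] [-0.25259876  0.34366317  0.21770313] [ 0.30580992  0.73749413 -0.54680462  2.06187504  1.11330736  0.40028885
  0.53004129]
```

View pics/s16z.png

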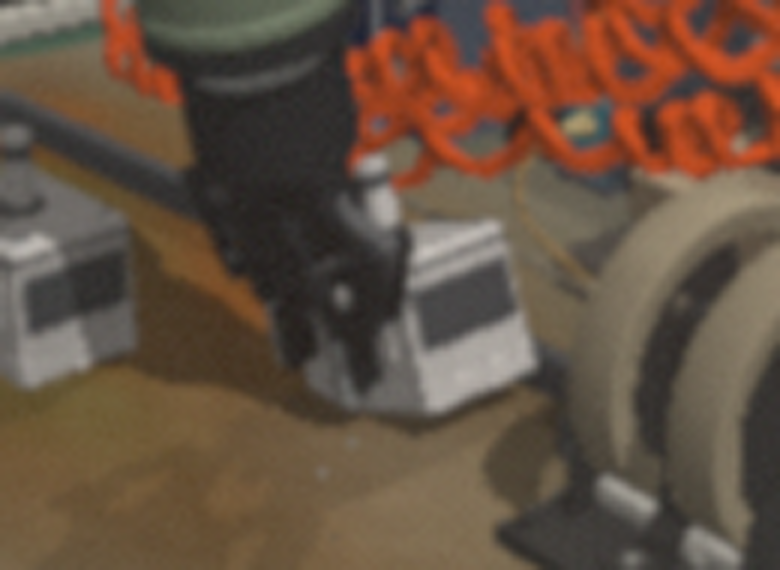

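Request:
{"op": "move_arm", "data": {
  "motion": [
    [[2, 0.1, 0], [0, 0, 0]],
    [[4, 0.3, 0], [0, 0, 0]],
    [[6, 0.4, 0], [0, 0, 0]],
    [[8, 0.6, 0], [0, 0, 0]],
    [[8, 0.6, 0], [0, 0, 0]]
  ]
}}

```text
clock: 24.18
position: [0.5662, -0.0034, 0.0438]
tool_rot: [3.141, 0.22, -3.067]
force: [-0.7, 0.1, -0.3]
grip_width: 0.0359
```

```bash
python3 - <<'E'
from h import *
o=observe();print(o["position"],o["force"])
zs("s17",250,150)
E
```

```text
[ 0.56618738 -0.00343598  0.04381868] [-0.70816609  0.11664059 -0.25604498]
```

View pics/s17z.png

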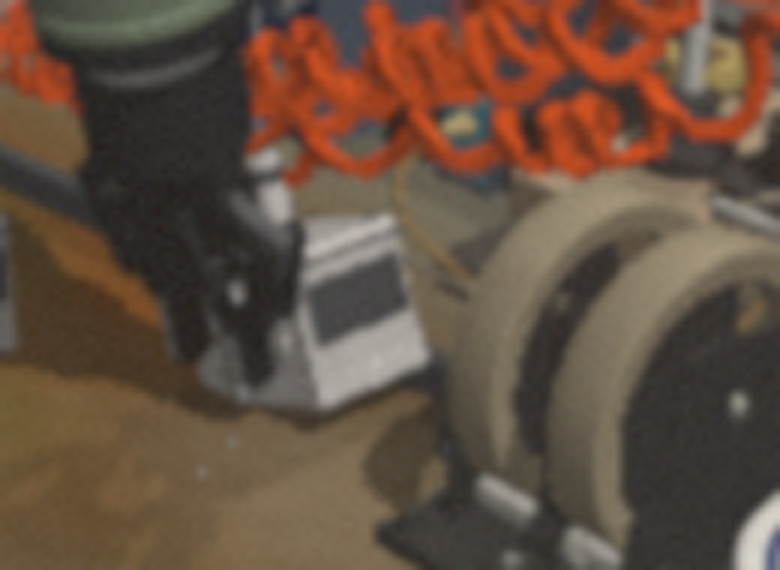

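Request:
{"op": "move_arm", "data": {
  "motion": [
    [[1, 0.1, 0], [0, 0, 0]],
    [[2, 0.1, 0], [0, 0, 0]],
    [[3, 0.2, 0], [0, 0, 0]],
    [[3, 0.2, 0], [0, 0, 0]]
  ]
}}

```text
clock: 24.72
position: [0.5675, -0.0033, 0.0434]
tool_rot: [-3.142, 0.217, -3.067]
force: [-13.8, 0.8, 8.6]
grip_width: 0.036
```

```bash
python3 - <<'E'
from h import *
o=observe();print(o["position"],o["force"])
f=zs("s18",270,150)
for y in(-.12,-.1,-.07,-.04):
  for z in (0,.022):
    u=w2pix(f,[.655-.071*(y+.026),y,z]);print(y,z,(u-[270,150])*6)
E
```

```text
[ 0.56754911 -0.00329807  0.04342817] [-13.78258746   0.78173272   8.63879098]
-0.12 0 [412.09155183 443.08219524]
-0.12 0.022 [414.57016498 400.67524972]
-0.1 0 [379.59635825 427.07628438]
-0.1 0.022 [381.72663696 385.07208219]
-0.07 0 [332.41179422 403.83494182]
-0.07 0.022 [334.05127968 362.42267053]
-0.04 0 [287.00325908 381.46840433]
-0.04 0.022 [288.18719681 340.63375162]
```

View pics/s18z.png

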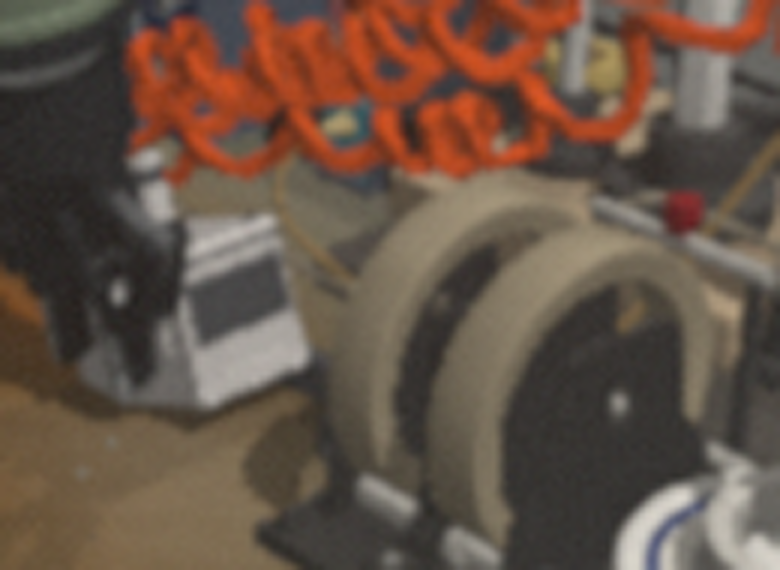

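Request:
{"op": "move_arm", "data": {
  "motion": [
    [[-1, 0, 0], [0, 0, 0]],
    [[-3, 0, 0], [0, 0, 0]],
    [[-6, 0, 0], [0, 0, 0]],
    [[-15, -1, 0], [0, 0, 0]],
    [[-30, -2, 0], [0, 0, 0]],
    [[-55, -4, 0], [0, 0, 0]],
    [[-70, -5, 40], [0, 0, 0]],
    [[-70, -5, 90], [0, 0, 0]],
    [[-70, 0, 130], [0, 0, 0]],
    [[-70, 60, 150], [0, 0, 0]],
    [[-70, 120, 160], [0, 0, 0]],
    [[-70, 120, 160], [0, 0, 0]]
  ]
}}

```text
clock: 26.28
position: [0.4985, 0.1214, 0.205]
tool_rot: [3.14, 0.223, -3.061]
force: [0.8, -0.7, -1.2]
grip_width: 0.0359
```

```bash
python3 - <<'E'
from h import *
o=observe();print(o["position"],o["force"],o["qpos"])
f=zs("s19",200,140)
snap("top","t19")
a=cv2.imread("pics/t19.png");cv2.imwrite("pics/t19z.png",cv2.resize(a[140:280,80:310],None,fx=3.4,fy=3.4))
E
```

```text
[0.49854098 0.12141925 0.20500328] [ 0.79361779 -0.67012736 -1.17219409] [ 0.27442911  0.43501766 -0.84333969  2.07865497  0.69345266  0.66548736
  0.63086671]
```

View pics/s19z.png

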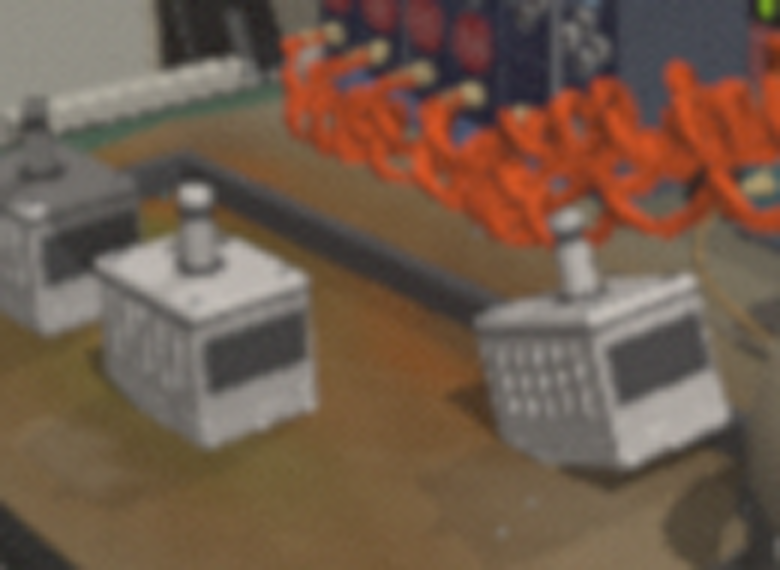

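View pics/t19z.png

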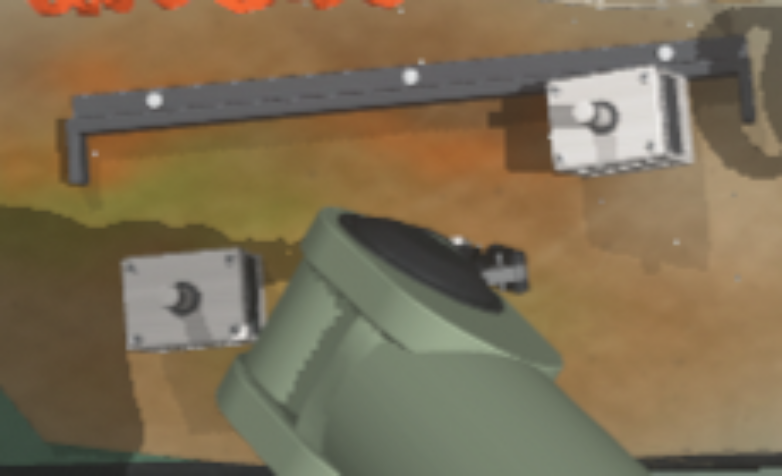

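```bash
python3 - <<'E'
from h import *
f=grab_frame("scene")
def u(a,b):return np.array([a/6+200,b/6+140])
obs=[((0,0,.112),u(570,214)),((-.034,-.044,.072),u(602,322)),((-.034,-.044,0),u(626,468)),((.034,-.044,0),u(731,418)),((.034,-.044,.072),u(692,280)),((-.034,.044,.072),u(476,322))]
print(fitlean(f,obs,[.62,-.02,.07,.33]))
job_done();o=observe();print(o["clock"],o["force"])
E
```

```text
(array([ 0.61629688, -0.02087823,  0.1204442 ,  0.30417464]), array([[-0.7,  0. ],
       [-0.8, -0.3],
       [ 0.8,  0.6],
       [ 0. ,  0.7],
       [ 1.4, -0.8],
       [-0.9, -0.8]]))
the job is handed in; nothing more can be done
the job is handed in; nothing more can be done
```

The rattler was the rightmost casing. It now leans against the rail, and I handed the job in a little after 26 s on the robot's clock, well inside the 72 s.

- **Tipping:** I tipped the left, middle and right casings in that order. The left and middle ones rocked back upright. The right one stayed leaning with the robot off it.
- **Sliding:** I pushed the right casing back low on its long side with two spread fingers. At the rail I read about 14 N at the tool and stopped, then backed off and parked the arm clear.
- **Last pictures:** The right casing leans with its side at the rail, between the end arms. The middle and left casings stand upright, shifted by no more than a few millimetres by eye.
- **Last fit:** A rough fit to hand-picked pixels gave a lean of 0.30 rad, where 0.35 would be fully on the bevel. It put the casing 5 mm or less from the rail and turned about 0.05 rad from it. Earlier fits gave 0.29 to 0.33 rad, so I put the lean reading down mainly to pixel error. It is inside the 0.27 to 0.45 limit, but not by much.
- **Not checked:** I did not measure the magnet, dial or clip again at the end. No planned move came within about 80 mm of them.
- **One misstep:** My first approach for the push was tilted too far and ran a joint to just short of its limit. I raised the arm and approached again with less tilt; that move touched no casing as far as the pictures show.

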